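# Fold the angle finder and the bevel, pack their case and snap it shut

## Task

Fold the angle finder and the sliding bevel fully closed and lay each of them flat in a pocket of its own in the red-lidded case, so that both lie fully down in the tray. Then tip the spring lid over past its snap point so that it snaps fully shut. Leave the mug, the tape measure and the sanding block where they are.

Things in the scene. Friction and masses are not known exactly. Their poses are not given: they have to be found in the camera images.
- case_middle (a point): Hard case, fixed on the bench, standing open in the far bay of a wooden drawer frame (walls 99 mm high). Low tray 134 mm (its x) by 152 mm (its y), 12 mm high, grey, with two pockets; red dome lid hinged along its -y end. This point: middle of the tray's top, 12 mm above the bench; z up, y along the pockets, away from the hinge.
- pocket_a (a point): Middle of the floor of one pocket, 4 mm above the bench. The pocket is 42 mm wide (x), 132 mm long (y) and 8 mm deep and open above; axes as the case's. It lies 33 mm to the -x side of the case's middle.
- pocket_b (a point): Middle of the floor of the other pocket, of the same size, 33 mm to the +x side of the case's middle. Either tool may go in either pocket, either end first.
- case_lid (a joint): Angle of the red lid: 0 shut, 1.6 rad fully open (just past upright). An over-centre spring holds it at either stop (about 2 N at the edge starts it from open); pushed below about 1.0 rad it springs shut. Hinge axis: along the case's x at its -y end, 76 mm from its middle, 12 mm above the bench. An unfolded or unseated tool blocks the lid.
- lid_edge (a point): Middle of the lid's free edge, on its outer face; open, about 163 mm above the bench. Lid: 134 mm wide, 152 long, 28 deep, walls 3; shut, its top is 40 mm above the bench. Open, its outer face looks away from the tray (to the case's -y), 28 mm (bottom) to 32 mm (top) beyond the hinge axis.
- finder_pin (a point): Angle finder: two aluminium box limbs (15 mm wide, 26 mm high) with yellow stripes and black end caps, hinged on a black hub 30 mm across, lying on the bench, about 0.21 kg. This point: on the hinge pin's vertical axis, half-way up (13 mm over its underside). The first limb runs 105 mm along +x of this frame, filling y = -15 to 0 mm.
- finder_centre (a point): Centre of the folded angle finder: 45 mm from the pin along +x of the first limb, half-way up. Folded, the tool is a bar 120 mm long (x), 30 mm wide (y, centred here) and 26 mm high.
- finder_limb (a joint): Angle between the finder's limbs: 0 folded, at a stop; grows as the second limb swings anticlockwise (seen from above) away from the first. Folded, the second limb fills y = 0 to 15 mm. A friction hinge (about 0.06 N m): it stays where it is left.
- bevel_pin (a point): Sliding bevel lying on the bench, about 0.22 kg: dark wood stock (28 mm wide, 26 high, 120 long) with brass fittings; a steel blade (16 mm wide, 8 thick, 10 to 18 mm above the underside) is pinned in the slot of its +y side. This point: on the pin's vertical axis, half-way up. The stock fills x = -15 to 105, y = -15 to 13 mm of this frame.
- bevel_centre (a point): Centre of the folded bevel: 45 mm from the pin along +x of the stock, half-way up. Folded, the tool is a bar 120 mm long (x), 30 mm wide (y, centred here: the blade stands 2 mm out of the stock) and 26 mm high.
- bevel_blade (a joint): Angle of the bevel's blade: 0 folded into the stock, at a stop; grows as the blade swings anticlockwise (seen from above) out of the stock's +y side. The blade reaches 100 mm from the pin; folded, its outer edge is at y = 15 mm. A friction hinge (about 0.08 N m): it stays where it is left.
- mug: Cream mug, 80 x 109 x 91 mm, standing; origin at the centre of its underside. A bystander.
- tape_measure: Yellow tape measure, 37 x 82 x 65 mm, standing; origin at the centre of its underside. A bystander.
- sanding_block: Wooden sanding block, 62 x 100 x 30 mm; origin at the centre of its underside. A bystander.
Mind the look-alikes: they are no part of the job. What is shaped like the part that bears bevel_pin but blue is not meant.

How it is judged:
By the outcome, as a careful person would: the job done as asked, in the order asked, and still so for the second after the job is handed in, with the robot touching nothing.
It also fails if it takes over 72 s, if anything falls off the work surface, if the arm or the gripper's body presses on something with over 40 N, if the wrist force passes 120 N, or if a joint passes its speed limit or range.

## Robot

A 6-joint arm with a two-finger parallel gripper is mounted at the origin on the work surface; the furniture and walls round the work are solid. World frame = base frame: x ahead of the robot, y to its left, z up, the work surface at z = 0. Lengths are in m, angles in rad, forces in N, time in s.
With the tool pointing down it reaches from about 0.35 to 0.775 m from the base axis. Payload 5.5 kg.
Tool frame: the origin (TCP) lies at the very end of the fingers, on their centre line; the grasp point (between the pads) lies 19 mm behind it; z points along the fingers, y is the direction in which the jaws open and shut (so a half turn about z gives the same grasp; the last joint's range is limited). The gripper opens to 85 mm and grips with 20 to 120 N. Pads are 22 mm wide; open, the fingers measure 114 mm over their backs; the gripper's body (76 mm by 85 mm) begins 54 mm behind the grasp point. The pads swing forward as they close: fully open they stand 13 mm farther back than shut.
Start: joints at [-0.14, 0.313, 0.046, 1.304, 0, 1.431], TCP at [0.575, -0, 0.231] pointing down, gripper open.
Joint ranges: [-2.76, 2.76], [-0.86, 1.69], [-1.03, 1.26], [-2.2, 2.34], [-1.47, 1.5], [-3.14, 3.14]. Speed limits (rad/s): [2.57, 2.57, 3.14, 3.14, 3.14, 3.14].

## Interface

Orientations are given as [roll, pitch, yaw] about the fixed x, y, z axes, in that order (R = Rz(yaw) Ry(pitch) Rx(roll)).
In Python, from cell import robot gives the robot as it stands. The module is installed in compiled form; this text tells all that it offers.
- The arm moves only by the shell command python3 -m crank 'ROWS' [FORCE]. ROWS is JSON, a list of rows, each an object of numbers: "wx", "wy", "wz": the turn, a rotation vector about the tool's x, y, z in degrees; "tx", "ty", "tz": the shift along the tool's x, y, z in mm; "jaw": the closure, from 0 (fully open) to 1 (shut). A call has 1 to 10 rows; each row shifts and turns the commanded pose from where the row before left it, along the tool's axes as they then stand; what a row does not reach is not made up. A row lasts 1/12 s, in which the tool goes at most 41.7 mm and 7.16 degrees, less where a joint would pass 70% of its speed; a pose out of reach is approached as far as the arm can. A call with a gripper value outside its range is refused whole. The fingers move at their own pace and stop on an object; FORCE is the grip in N (left out, the last holds). Time passes only in rows, so rows that do not move let the fingers close. It gives the time, the measured TCP pose, the force and the opening at its end, in the units of the state.
- robot.get_obs(): the state, without advancing time (a new reading comes with each control period).
- robot.camera(name): name is "scene" or "side" or "wrist"; returns the picture (420x560x3 uint8, red, green, blue); there is no depth.
- robot.get_calibration(name): a dict with "fov_y" (degrees; the focal length in pixels is half the picture's height over the tangent of half this angle, whatever the lens; pixels are square), "cx", "cy" (the principal point, pixels), "k1" (the pictures are not rectified: a ray, as slopes to the right and down, at radius r is drawn at 1 + k1 r^2 times it, then the intrinsics apply), "T" (4x4, takes a point from camera to world coordinates). Camera axes: x right, y down, z forward; pixel columns grow to the right and rows downward; lengths in m; the calibration is good to about 2 mm. A picture is of the moment at which its call begins: read the wrist's pose just before it. get_calibration takes no time and is no camera call; for the wrist camera it gives the pose at the moment of the call.
- robot.sign_off(): hands the job in, once; it reports no verdict.
Trained networks look in the newest picture that a camera, given by its name, has taken for a name from the list of things; names that differ only in an ending like _2 or _b are one class to them, and where a whole thing is asked for, a point or a joint stands for the part that bears it (a point fixed in the world has none). Each returns a list of dicts, best first, with "p" (0 to 1); they miss things now and then, are a little off and sometimes report something else, mostly with a low value. They report only what shows in the picture. A call takes as long as a camera call. They do not tell look-alikes from the thing itself.
- robot.recognise(camera, target): "at" ([x, y, z] in m, in the coordinates of the camera as it stood for that picture, good to about 4 mm: the middle of the surface that is visible of it).
- robot.place_of(camera, target): "at" ([x, y, z] in m, in the coordinates of the camera as it stood for that picture, good to about 4 mm: a listed point, or the origin of a listed thing).
The state is a dict: "time_s": time; "joints": joint angles; "qvel": joint speeds; "effort": joint torques, N m; "tool_pos": TCP position; "tcp_rot": TCP orientation; "wrist_force": force on the tool from outside, world axes, zero at the start; "torque": the same for the moment, N m; "opening": finger opening in m.
Only numpy, scipy, OpenCV 4.12 (cv2) and the standard library are available. Lean on these libraries where they do the work, as an engineer would, in place of code of your own. Each camera call takes 0.05 s, during which the arm holds its last target. There are 200 camera calls.

## Working session

There is one attempt and no reset: what is moved stays moved. The work goes in short steps, Python scripts to look and compute and a shell command to move; the robot and the scene stay as the last step left them, time stands still between calls to the robot, and variables do not carry over. Pictures are saved under pics/ and viewed, about 8 in all and at most 12, crops included, and the job is handed in when it is done.

```bash
mkdir -p pics; cat > h.py <<'E'
import numpy as np, cv2
from cell import robot
from scipy.spatial.transform import Rotation as R
def snap(cam,name=None):
    T=np.array(robot.get_calibration(cam)["T"]); im=robot.camera(cam)
    if name: cv2.imwrite(f"pics/{name}.png",im[:,:,::-1])
    return im,T
def pix(cam,p,T=None):
    c=robot.get_calibration(cam); T=np.array(c["T"]) if T is None else T
    q=np.linalg.inv(T)@np.r_[p,1]; s=q[:2]/q[2]; f=210/np.tan(np.radians(c["fov_y"])/2)
    return f*s*(1+c["k1"]*(s@s))+[c["cx"],c["cy"]]
def ray(cam,uv,z,T=None):
    c=robot.get_calibration(cam); T=np.array(c["T"]) if T is None else T
    f=210/np.tan(np.radians(c["fov_y"])/2); d=(np.array(uv,float)-[c["cx"],c["cy"]])/f
    s=d.copy()
    for _ in range(20): s=d/(1+c["k1"]*(s@s))
    v=T[:3,:3]@np.r_[s,1]; o=T[:3,3]; return o+v*(z-o[2])/v[2]
def find(cam,T,t,fn="place_of",n=4):
    for r in getattr(robot,fn)(cam,t)[:n]:
        w=(T@np.r_[r["at"],1])[:3]; print(cam,fn,t,round(r["p"],2),np.round(w,3),np.round(pix(cam,w,T)))
E
python3 - <<'E'
from h import *
for cam in ("scene","side"):
    im,T=snap(cam,cam+"0")
    for t in "case_middle pocket_a pocket_b lid_edge finder_pin finder_centre bevel_pin bevel_centre mug tape_measure sanding_block".split(): find(cam,T,t)
a=cv2.imread("pics/scene0.png");b=cv2.imread("pics/side0.png")
print(np.array(robot.get_calibration("scene")["T"]).round(2),np.array(robot.get_calibration("side")["T"]).round(2)); print(robot.get_obs())
E
```

```text
scene place_of case_middle 0.9 [0.606 0.171 0.008] [255. 202.]
scene place_of pocket_a 0.97 [ 0.642  0.17  -0.002] [251. 200.]
scene place_of pocket_a 0.79 [0.574 0.163 0.003] [262. 208.]
scene place_of pocket_b 0.97 [ 0.642  0.17  -0.002] [251. 200.]
scene place_of pocket_b 0.79 [0.574 0.163 0.003] [262. 208.]
scene place_of lid_edge 0.97 [0.61  0.058 0.157] [291. 143.]
scene place_of bevel_pin 0.96 [0.347 0.256 0.014] [263. 255.]
scene place_of bevel_pin 0.86 [0.295 0.427 0.013] [197. 288.]
scene place_of bevel_centre 0.89 [0.248 0.435 0.007] [201. 305.]
scene place_of bevel_centre 0.8 [0.354 0.303 0.012] [243. 260.]
scene place_of tape_measure 0.82 [ 0.396  0.14  -0.001] [299. 239.]
scene place_of sanding_block 0.57 [0.576 0.163 0.003] [262. 208.]
side place_of case_middle 0.88 [0.604 0.171 0.009] [220. 238.]
side place_of pocket_a 0.91 [0.575 0.165 0.004] [233. 238.]
side place_of pocket_a 0.66 [0.637 0.171 0.004] [207. 240.]
side place_of pocket_a 0.4 [0.344 0.257 0.017] [334. 254.]
side place_of pocket_b 0.91 [0.575 0.165 0.004] [233. 238.]
side place_of pocket_b 0.66 [0.637 0.
[... 899 characters left out ...]
0.49]
 [ 0.    0.    0.    1.  ]]
{'time_s': 1.2, 'joints': array([-1.39612761e-01,  3.13206569e-01,  4.60935179e-02,  1.30358848e+00,
        3.34702497e-06,  1.43117684e+00]), 'qvel': array([-0.00147962, -0.00121867,  0.000277  , -0.00043148, -0.00048666,
        0.00035505]), 'effort': array([ 1.40675388e-04, -4.80478835e+01,  2.98812622e+01,  5.25822707e-04,
       -2.04068851e-04, -1.37193518e-05]), 'tool_pos': array([ 5.75042721e-01, -2.19546086e-05,  2.31316786e-01]), 'tcp_rot': array([3.14149831e+00, 9.87834320e-06, 1.57080305e+00]), 'wrist_force': array([-0.24563085, -0.54029399, -0.31935938]), 'torque': array([-0.05250281,  0.01052641,  0.02354116]), 'opening': 0.08549694597699077}
```

View pics/scene0.png

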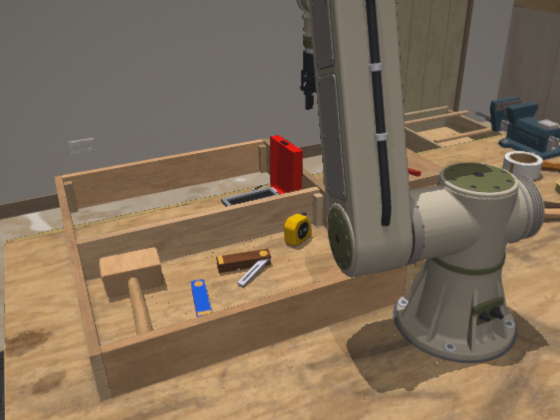

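View pics/side0.png

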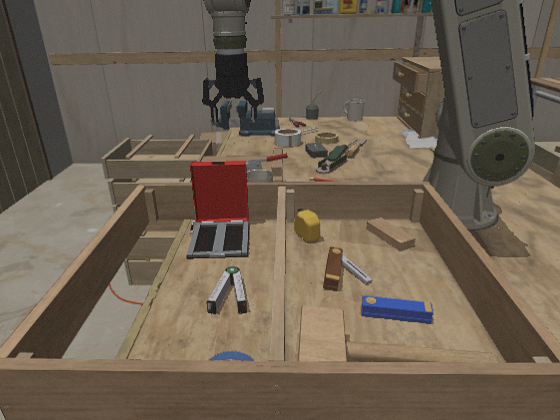

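Scene: the brown bevel is at scene px (243,260), with its blade out towards −x. The blue look-alike is at (201,297). The finder is at side px (232,285) in the far bay, and the open case is at (220,238). I'll look from the wrist camera.

```bash
python3 -m crank '[{"tz":-30},{"tx":34,"ty":-6,"tz":-10},{"tx":34,"ty":-6,"tz":-10},{"tx":34,"ty":-6,"tz":-10},{"tx":34,"ty":-6,"tz":-10},{"tx":34,"ty":-6,"tz":-10},{"tx":34,"ty":-6,"tz":-10},{"tx":34,"ty":-6},{"tx":34,"ty":-6},{}]'
python3 - <<'E'
from h import *
print(robot.get_calibration("wrist"))
im,T=snap("wrist","w1")
for t in "case_middle pocket_a lid_edge finder_pin finder_centre bevel_pin bevel_centre tape_measure sanding_block".split(): find("wrist",T,t)
E
```

```text
{'fov_y': 68.29550705213869, 'cx': 278.5471504977481, 'cy': 208.8159317362141, 'k1': -0.030089385754947708, 'T': array([[ 9.99999976e-01,  1.04104188e-04,  1.91722253e-04,
         5.75099142e-01],
       [ 1.51312241e-04, -9.64039866e-01, -2.65757622e-01,
         6.87729072e-02],
       [ 1.57161414e-04,  2.65757644e-01, -9.64039859e-01,
         3.73465782e-01],
       [ 0.00000000e+00,  0.00000000e+00,  0.00000000e+00,
         1.00000000e+00]])}
wrist place_of case_middle 0.98 [0.602 0.168 0.012] [304.  26.]
wrist place_of case_middle 0.45 [0.611 0.06  0.166] [333. 137.]
wrist place_of pocket_a 0.82 [0.573 0.165 0.002] [276.  32.]
wrist place_of pocket_a 0.74 [0.637 0.172 0.   ] [335.  26.]
wrist place_of lid_edge 0.68 [0.608 0.061 0.164] [328. 135.]
wrist place_of lid_edge 0.6 [ 0.522 -0.049  0.001] [236. 220.]
wrist place_of tape_measure 0.71 [ 0.397  0.142 -0.001] [119.  57.]
wrist place_of tape_measure 0.18 [0.573 0.169 0.004] [276.  28.]
wrist place_of sanding_block 0.9 [ 0.411 -0.121 -0.   ] [156. 272.]schema error: expected keys wx, wy, wz, tx, ty, tz, jaw
```

View pics/w1.png

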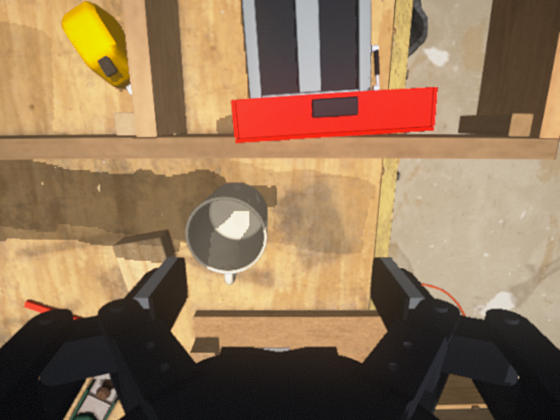

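The mug at wrist px (228,232), behind the lid and wall, is a bystander. The move was rejected because rows probably need every key, so I'll send it again in full.

```bash
python3 -m crank '[{"tz":-30},{"tx":34,"ty":-6,"tz":-10},{"tx":34,"ty":-6,"tz":-10},{"tx":34,"ty":-6,"tz":-10},{"tx":34,"ty":-6,"tz":-10},{"tx":34,"ty":-6,"tz":-10},{"tx":34,"ty":-6,"tz":-10},{"tx":34,"ty":-6},{"tx":34,"ty":-6},{"tz":0}]' || python3 -m crank '[{"wx":0,"wy":0,"wz":0,"tx":0,"ty":0,"tz":-30,"jaw":0},{"wx":0,"wy":0,"wz":0,"tx":34,"ty":-6,"tz":-10,"jaw":0},{"wx":0,"wy":0,"wz":0,"tx":34,"ty":-6,"tz":-10,"jaw":0},{"wx":0,"wy":0,"wz":0,"tx":34,"ty":-6,"tz":-10,"jaw":0},{"wx":0,"wy":0,"wz":0,"tx":34,"ty":-6,"tz":-10,"jaw":0},{"wx":0,"wy":0,"wz":0,"tx":34,"ty":-6,"tz":-10,"jaw":0},{"wx":0,"wy":0,"wz":0,"tx":34,"ty":-6,"tz":-10,"jaw":0},{"wx":0,"wy":0,"wz":0,"tx":34,"ty":-6,"tz":0,"jaw":0}]'
python3 - <<'E'
from h import *
im,T=snap("wrist","w2")
for t in "case_middle pocket_a lid_edge finder_pin finder_centre bevel_pin bevel_centre tape_measure sanding_block".split(): find("wrist",T,t)
print(robot.get_obs()["tool_pos"],robot.get_obs()["time_s"])
E
```

```text
time_s: 2.37
tool_pos: [0.5332, 0.2398, 0.3237]
tcp_rot: [3.138, -0.001, 1.571]
wrist_force: [0.6, 0.6, -0.8]
opening: 0.0853
wrist place_of case_middle 0.78 [0.603 0.169 0.01 ] [323. 218.]
wrist place_of pocket_a 0.9 [0.639 0.176 0.003] [345. 212.]
wrist place_of pocket_a 0.59 [0.572 0.166 0.001] [303. 218.]
wrist place_of lid_edge 0.91 [0.609 0.062 0.164] [343. 345.]
wrist place_of finder_pin 0.94 [0.557 0.337 0.01 ] [295. 103.]
wrist place_of finder_centre 0.63 [0.562 0.374 0.011] [299.  74.]
wrist place_of finder_centre 0.45 [0.61  0.06  0.161] [344. 344.]
wrist place_of bevel_pin 0.72 [0.294 0.427 0.014] [98. 33.]
wrist place_of bevel_pin 0.6 [0.343 0.257 0.014] [148. 161.]
wrist place_of bevel_centre 0.65 [0.253 0.438 0.011] [68. 26.]
wrist place_of bevel_centre 0.58 [0.35  0.309 0.014] [148. 124.]
wrist place_of tape_measure 0.61 [0.605 0.17  0.011] [325. 218.]
wrist place_of sanding_block 0.86 [ 0.41  -0.119 -0.002] [211. 366.]
[0.53333535 0.23677976 0.32119474] 2.8667schema error: expected keys wx, wy, wz, tx, ty, tz, jaw
```

View pics/w2.png

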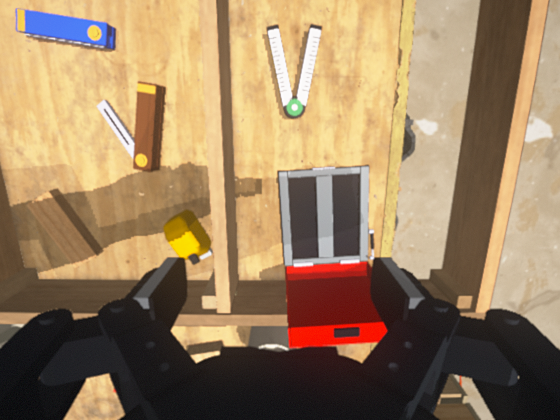

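Wrist view: brown bevel with its brass pin at (141,161), stock up to (150,85) and blade tip (101,103). The blue look-alike is at (65,28). The finder has its hub at (295,107), with tips at (274,28) and (317,28). The finder's colours look odd (green hub, where black was described), so I'll check it in a crop.

```bash
python3 - <<'E'
from h import *
im=cv2.imread("pics/w2.png");a=cv2.resize(im[10:180,80:350],(800,504),interpolation=cv2.INTER_CUBIC);cv2.imwrite("pics/c1.png",a)
T=np.array(robot.get_calibration("wrist")["T"])
for n,uv,z in [("fpin",(294.5,107),.026),("tipL",(274,28),.026),("tipR",(317,28),.026),("bpin",(141,161),.026),("bend",(149,85),.026),("blade",(101,103),.018),("divL",(205,60),.099),("divR",(220,60),.099),("div2",(235,60),.0),("backwall",(100,282),.099),("trayFL",(279,171),.012),("trayFR",(367,166),.012),("trayNL",(285,266),.012),("trayNR",(372,262),.012)]: print(n,ray("wrist",uv,z,T).round(3))
E
```

```text
fpin [0.555 0.327 0.026]
tipL [0.528 0.424 0.026]
tipR [0.583 0.424 0.026]
bpin [0.339 0.255 0.026]
bend [0.361 0.356 0.026]
blade [0.288 0.335 0.018]
divL [0.454 0.373 0.099]
divR [0.47  0.373 0.099]
div2 [0.474 0.391 0.   ]
backwall [0.297 0.105 0.099]
trayFL [0.534 0.238 0.012]
trayFR [0.663 0.246 0.012]
trayNL [0.543 0.086 0.012]
trayNR [0.682 0.093 0.012]
```

View pics/c1.png

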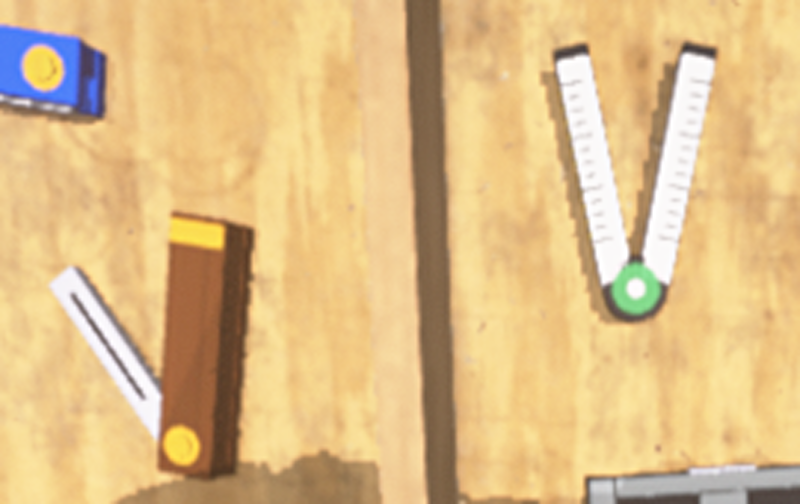

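It is the only finder in view, with black end caps and a black hub under a green label. The bevel I want is brown, pin crop px (182,445); the blue one at crop (40,65) is not meant. I'll go to the finder first: descend on its bisector and squeeze it shut.

```bash
python3 -m crank '[{"wx":0,"wy":0,"wz":0,"tx":20,"ty":3,"tz":15,"jaw":0},{"wx":0,"wy":0,"wz":0,"tx":20,"ty":3,"tz":20,"jaw":0},{"wx":0,"wy":0,"wz":0,"tx":20,"ty":3,"tz":20,"jaw":0},{"wx":0,"wy":0,"wz":0,"tx":20,"ty":3,"tz":20,"jaw":0},{"wx":0,"wy":0,"wz":0,"tx":20,"ty":3,"tz":20,"jaw":0},{"wx":0,"wy":0,"wz":0,"tx":20,"ty":3,"tz":20,"jaw":0},{"wx":0,"wy":0,"wz":0,"tx":19,"ty":4,"tz":20,"jaw":0},{"wx":0,"wy":0,"wz":0,"tx":0,"ty":0,"tz":20,"jaw":0},{"wx":0,"wy":0,"wz":0,"tx":0,"ty":0,"tz":0,"jaw":0}]' 40
python3 - <<'E'
from h import *
im,T=snap("wrist","w3")
for t in "finder_pin finder_centre".split(): find("wrist",T,t)
print(robot.get_obs()["tool_pos"],robot.get_obs()["time_s"])
h=cv2.cvtColor(im,cv2.COLOR_RGB2HSV)
m=((h[...,0]>45)&(h[...,0]<80)&(h[...,1]>100)).astype('uint8');n,l,s,c=cv2.connectedComponentsWithStats(m)
i=1+np.argmax(s[1:,4]);print(s[i],c[i],ray("wrist",c[i],.026,T))
m=((h[...,1]<25)&(h[...,2]>225)).astype('uint8');n,l,s,c=cv2.connectedComponentsWithStats(m)
for j in np.argsort(-s[1:,4])[:4]+1:
    p=np.argwhere(l==j)[:,::-1].astype(float); w=np.array([ray("wrist",q,.026,T)[:2] for q in p[::7]]);v=np.linalg.svd(w-w.mean(0))[2][0] if len(w)>2 else 0;print(s[j],w.mean(0),v)
E
```

```text
time_s: 3.62
tool_pos: [0.5531, 0.376, 0.161]
tcp_rot: [-3.135, 0.004, 1.571]
wrist_force: [-0.5, -1.1, -0.5]
opening: 0.0855
wrist place_of finder_pin 0.62 [0.554 0.336 0.011] [280. 235.]
wrist place_of finder_centre 0.55 [0.561 0.374 0.013] [287. 199.]
[0.55550539 0.37615691 0.16714309] 3.7667
[271 236  23  21 294] [281.83673469 245.80612245] [0.55545154 0.33094705 0.026     ]
[294 144  26  58 701] [0.57720625 0.40402262] [-0.17171685 -0.98514635]
[243 144  27  53 677] [0.53265178 0.40456592] [ 0.20698239 -0.97834467]
[287 226  14  17 138] [0.56745792 0.34529503] [-0.24458594 -0.96962762]
[264 226  14  18 117] [0.54304884 0.34438516] [-0.53884178 -0.84240699]
```

View pics/w3.png

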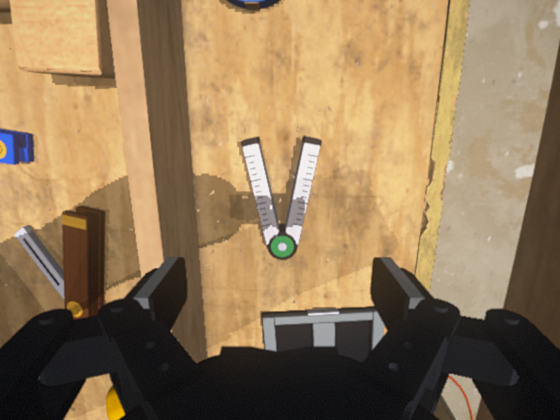

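Wrist view: finder hub at (282,246), with limbs spread symmetrically up to (250,142) and (312,142). The TCP is centred over it, so I'll descend and squeeze.

```bash
python3 -m crank '[{"wx":0,"wy":0,"wz":0,"tx":0,"ty":0,"tz":25,"jaw":0},{"wx":0,"wy":0,"wz":0,"tx":0,"ty":0,"tz":25,"jaw":0},{"wx":0,"wy":0,"wz":0,"tx":0,"ty":0,"tz":25,"jaw":0},{"wx":0,"wy":0,"wz":0,"tx":0,"ty":0,"tz":25,"jaw":0},{"wx":0,"wy":0,"wz":0,"tx":0,"ty":0,"tz":25,"jaw":0},{"wx":0,"wy":0,"wz":0,"tx":0,"ty":0,"tz":20,"jaw":0},{"wx":0,"wy":0,"wz":0,"tx":0,"ty":0,"tz":12,"jaw":0},{"wx":0,"wy":0,"wz":0,"tx":0,"ty":0,"tz":0,"jaw":0},{"wx":0,"wy":0,"wz":0,"tx":0,"ty":0,"tz":0,"jaw":0}]' 40; python3 -m crank '[{"wx":0,"wy":0,"wz":0,"tx":0,"ty":0,"tz":0,"jaw":0.4},{"wx":0,"wy":0,"wz":0,"tx":0,"ty":0,"tz":0,"jaw":0.5},{"wx":0,"wy":0,"wz":0,"tx":0,"ty":0,"tz":0,"jaw":0.6},{"wx":0,"wy":0,"wz":0,"tx":0,"ty":0,"tz":0,"jaw":0.8},{"wx":0,"wy":0,"wz":0,"tx":0,"ty":0,"tz":0,"jaw":1},{"wx":0,"wy":0,"wz":0,"tx":0,"ty":0,"tz":0,"jaw":1},{"wx":0,"wy":0,"wz":0,"tx":0,"ty":0,"tz":0,"jaw":1},{"wx":0,"wy":0,"wz":0,"tx":0,"ty":0,"tz":0,"jaw":1}]' 40
```

```text
time_s: 4.52
tool_pos: [0.5558, 0.3768, 0.0105]
tcp_rot: [3.141, -0.0, 1.57]
wrist_force: [0.0, 0.5, 0.8]
opening: 0.0853
time_s: 5.18
tool_pos: [0.5573, 0.3783, 0.0122]
tcp_rot: [3.136, -0.003, 1.571]
wrist_force: [0.2, 0.7, 6.6]
opening: 0.0283
```

```bash
python3 -m crank '[{"wx":0,"wy":0,"wz":0,"tx":0,"ty":0,"tz":-20,"jaw":1},{"wx":0,"wy":0,"wz":0,"tx":0,"ty":0,"tz":-25,"jaw":1},{"wx":0,"wy":0,"wz":0,"tx":0,"ty":0,"tz":-25,"jaw":1},{"wx":0,"wy":0,"wz":0,"tx":-20,"ty":0,"tz":-25,"jaw":1},{"wx":0,"wy":0,"wz":0,"tx":-25,"ty":10,"tz":-15,"jaw":1},{"wx":0,"wy":0,"wz":0,"tx":-25,"ty":10,"tz":0,"jaw":1},{"wx":0,"wy":0,"wz":0,"tx":-20,"ty":10,"tz":0,"jaw":1},{"wx":0,"wy":0,"wz":0,"tx":0,"ty":0,"tz":0,"jaw":1},{"wx":0,"wy":0,"wz":0,"tx":0,"ty":0,"tz":0,"jaw":1}]' 60
python3 - <<'E'
from h import *
im,T=snap("wrist","w4")
for t in "case_middle pocket_a lid_edge finder_pin finder_centre".split(): find("wrist",T,t)
print(robot.get_obs()["tool_pos"],robot.get_obs()["time_s"],robot.get_obs()["opening"])
E
```

```text
time_s: 5.93
tool_pos: [0.5854, 0.2858, 0.1194]
tcp_rot: [-3.141, -0.0, 1.568]
wrist_force: [-0.3, 0.6, -3.0]
opening: 0.0271
wrist place_of case_middle 0.81 [0.604 0.167 0.01 ] [298. 329.]
wrist place_of finder_pin 0.75 [0.583 0.242 0.118] [274. 337.]
wrist place_of finder_centre 0.65 [0.582 0.282 0.117] [271. 270.]
[0.58446603 0.28788959 0.11906237] 6.2333 0.02771830806411761
```

View pics/w4.png

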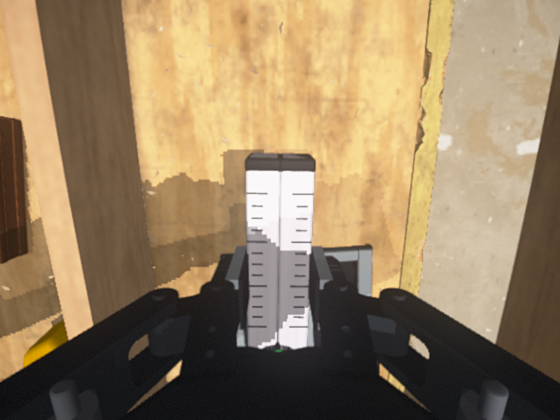

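The finder is folded and held straight, with its far end at (280,155). Next I'll fit the pocket rectangles in w2 to get the case yaw.

```bash
python3 - <<'E'
from h import *
T=np.array([[1,0,0,.5333],[0,-.96404,-.26576,.2368+.0688],[0,.26576,-.96404,.3212+.1422],[0,0,0,1]])
im=cv2.imread("pics/w2.png"); sub=np.zeros(im.shape[:2],'uint8'); sub[168:264,280:370]=1
g=im.max(2); m=((g<75)&(sub>0)).astype('uint8'); n,l,s,c=cv2.connectedComponentsWithStats(m)
for j in np.argsort(-s[1:,4])[:3]+1:
    cn=cv2.findContours((l==j).astype('uint8'),0,1)[0][0].reshape(-1,2)
    w=np.array([ray("wrist",q,.012,T)[:2]*1000 for q in cn],'f'); print(s[j],cv2.minAreaRect(w))
# tool far end now
Tn=np.array(robot.get_calibration("wrist")["T"]);print(ray("wrist",(280,157),.134,Tn),ray("wrist",(247,200),.134,Tn),ray("wrist",(315,200),.134,Tn))
E
```

```text
[ 333  193   27   63 1367] ((637.3178100585938, 156.41696166992188), (39.14364242553711, 101.18978118896484), 3.6867897510528564)
[ 290  183   28   76 1325] ((571.511474609375, 160.62179565429688), (39.128875732421875, 118.25301361083984), 3.640395402908325)
[357 183   2  13  15] ((650.878662109375, 211.67469787597656), (1.49858820438385, 18.261571884155273), 3.8539323806762695)
[0.58504981 0.3435341  0.134     ] [0.57114206 0.32546532 0.134     ] [0.59990632 0.32551454 0.134     ]
```

```bash
python3 -m crank '[{"wx":0,"wy":0,"wz":0,"tx":-18,"ty":8,"tz":0,"jaw":1},{"wx":0,"wy":0,"wz":0,"tx":-24,"ty":11,"tz":0,"jaw":1},{"wx":0,"wy":0,"wz":0,"tx":-24,"ty":11,"tz":0,"jaw":1},{"wx":0,"wy":0,"wz":0,"tx":-24,"ty":11,"tz":0,"jaw":1},{"wx":0,"wy":0,"wz":0,"tx":-22,"ty":11,"tz":0,"jaw":1},{"wx":0,"wy":0,"wz":-4,"tx":0,"ty":0,"tz":20,"jaw":1},{"wx":0,"wy":0,"wz":0,"tx":0,"ty":0,"tz":25,"jaw":1},{"wx":0,"wy":0,"wz":0,"tx":0,"ty":0,"tz":25,"jaw":1},{"wx":0,"wy":0,"wz":0,"tx":0,"ty":0,"tz":0,"jaw":1},{"wx":0,"wy":0,"wz":0,"tx":0,"ty":0,"tz":0,"jaw":1}]' 60
python3 - <<'E'
from h import *
im,T=snap("wrist","w5")
for t in "case_middle pocket_a finder_pin finder_centre".split(): find("wrist",T,t)
o=robot.get_obs();print(o["tool_pos"],o["tcp_rot"],o["time_s"],o["opening"])
E
```

```text
time_s: 7.07
tool_pos: [0.6352, 0.1753, 0.0477]
tcp_rot: [-3.137, 0.0, 1.641]
wrist_force: [0.7, -0.2, -1.7]
opening: 0.0277
wrist place_of case_middle 0.79 [0.604 0.17  0.01 ] [227. 243.]
wrist place_of finder_pin 0.6 [0.636 0.13  0.046] [274. 340.]
[0.63847009 0.17554862 0.05144771] [ 3.13795657e+00 -1.88775898e-04  1.64116394e+00] 7.3167 0.02757295060760476
```

View pics/w5.png

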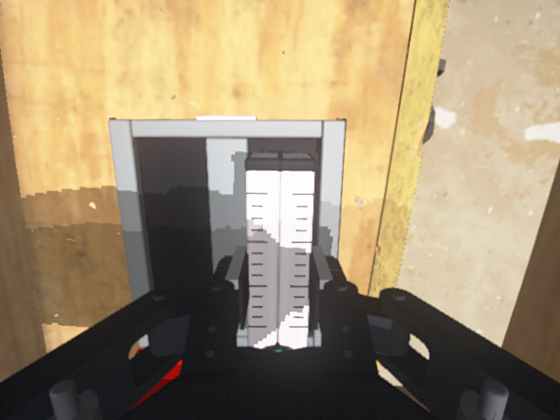

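```bash
python3 - <<'E'
from h import *
T=np.array(robot.get_calibration("wrist")["T"])
o=robot.get_obs(); p=o["tool_pos"]; print(p)
a=4*np.pi/180
def loc(w): d=w[:2]-p[:2]; return np.round(1000*np.array([d@[np.cos(a),np.sin(a)],d@[-np.sin(a),np.cos(a)]]),1)
for n,uv,z in [("frontL",(112,120),.012),("frontR",(346,120),.012),("left@250",(128,250),.012),("right@250",(341,250),.012),("pocketfar",(230,137),.012),("pkA left",(140,220),.012),("pkA right",(210,220),.012),("pkB right rim",(321,180),.012),("tool end",(280,155),.066),("tool l",(247,200),.066),("tool r",(315,200),.066)]: print(n,loc(ray("wrist",uv,z,T)))
E
```

```text
[0.63847009 0.17554862 0.05144771]
frontL [-94.5  71.2]
frontR [38.5 70.9]
left@250 [-95.3  -8.4]
right@250 [39.9 -8.3]
pocketfar [-27.5  61.4]
pkA left [-85.2  11.6]
pkA right [-41.8  11.6]
pkB right rim [25.5 36.5]
tool end [ 0.7 56.4]
tool l [-13.3  37.5]
tool r [15.6 37.5]
```

```bash
python3 -m crank '[{"wx":0,"wy":0,"wz":0,"tx":-1,"ty":4,"tz":0,"jaw":1},{"wx":0,"wy":0,"wz":0,"tx":0,"ty":0,"tz":15,"jaw":1},{"wx":0,"wy":0,"wz":0,"tx":0,"ty":0,"tz":10,"jaw":1},{"wx":0,"wy":0,"wz":0,"tx":0,"ty":0,"tz":8,"jaw":1},{"wx":0,"wy":0,"wz":0,"tx":0,"ty":0,"tz":0,"jaw":1},{"wx":0,"wy":0,"wz":0,"tx":0,"ty":0,"tz":0,"jaw":1}]' 60;  python3 -m crank '[{"wx":0,"wy":0,"wz":0,"tx":0,"ty":0,"tz":0,"jaw":0.45},{"wx":0,"wy":0,"wz":0,"tx":0,"ty":0,"tz":0,"jaw":0.45},{"wx":0,"wy":0,"wz":0,"tx":0,"ty":0,"tz":0,"jaw":0.45},{"wx":0,"wy":0,"wz":0,"tx":0,"ty":0,"tz":-15,"jaw":0.45},{"wx":0,"wy":0,"wz":0,"tx":0,"ty":0,"tz":-25,"jaw":0.45},{"wx":0,"wy":0,"wz":0,"tx":0,"ty":0,"tz":-25,"jaw":0.45},{"wx":0,"wy":0,"wz":0,"tx":10,"ty":0,"tz":-25,"jaw":0.45},{"wx":0,"wy":0,"wz":0,"tx":20,"ty":0,"tz":-25,"jaw":0.2},{"wx":0,"wy":0,"wz":0,"tx":20,"ty":0,"tz":-20,"jaw":0},{"wx":0,"wy":0,"wz":0,"tx":0,"ty":0,"tz":0,"jaw":0}]'
python3 - <<'E'
from h import *
im,T=snap("wrist","w6")
for t in "case_middle pocket_a finder_pin finder_centre".split(): find("wrist",T,t)
o=robot.get_obs();print(o["tool_pos"],o["tcp_rot"],o["time_s"],o["opening"])
E
```

```text
time_s: 7.82
tool_pos: [0.641, 0.1742, 0.016]
tcp_rot: [-3.141, 0.0, 1.641]
wrist_force: [0.2, -0.3, -2.8]
opening: 0.0274
time_s: 8.65
tool_pos: [0.6399, 0.2279, 0.1573]
tcp_rot: [3.132, -0.003, 1.644]
wrist_force: [0.7, 0.6, 1.2]
opening: 0.0809
wrist place_of case_middle 0.58 [0.604 0.166 0.015] [237. 257.]
wrist place_of pocket_a 0.66 [0.638 0.171 0.002] [271. 250.]
wrist place_of pocket_a 0.58 [0.572 0.169 0.003] [207. 248.]
wrist place_of finder_pin 0.62 [0.644 0.128 0.014] [274. 294.]
wrist place_of finder_centre 0.56 [0.638 0.17  0.014] [271. 255.]
wrist place_of finder_centre 0.25 [0.643 0.127 0.014] [273. 294.]
[0.6368472  0.22324731 0.14977101] [-3.13916130e+00  6.68100775e-04  1.63991838e+00] 8.9 0.08572317623002772
```

View pics/w6.png

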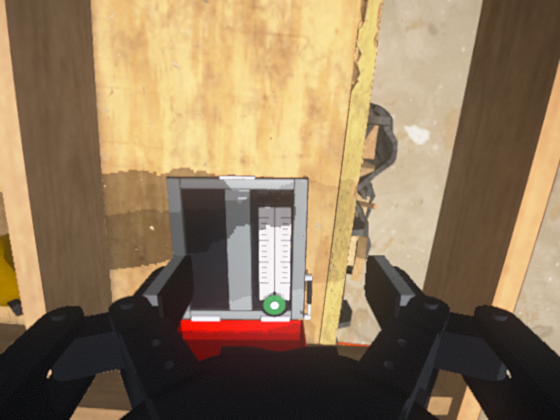

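```bash
python3 - <<'E'
from h import *
T=np.array(robot.get_calibration("wrist")["T"])
a=4*np.pi/180
im=cv2.imread("pics/w6.png");cv2.imwrite("pics/c2.png",cv2.resize(im[170:330,160:320],(640,640))[:600])
c=np.array([.604,.1695])
def loc(w): d=w[:2]-c; return np.round(1000*np.array([d@[np.cos(a),np.sin(a)],d@[-np.sin(a),np.cos(a)]]),1)
for n,uv,z in [("FL",(169,177),.012),("FR",(308,177),.012),("L@280",(176,280),.012),("R@280",(306,280),.012),("pin",(274.5,305),.030),("end",(275,206),.030),("l",(259,225),.03),("r",(292,225),.03)]: print(n,loc(ray("wrist",uv,z,T)))
E
```

```text
FL [-64.   73.1]
FR [63.3 73. ]
L@280 [-67.  -31.6]
R@280 [ 63.9 -31.2]
pin [ 32.5 -48.3]
end [33.3 50.4]
l [19.  32.9]
r [48.4 32.9]
```

View pics/c2.png

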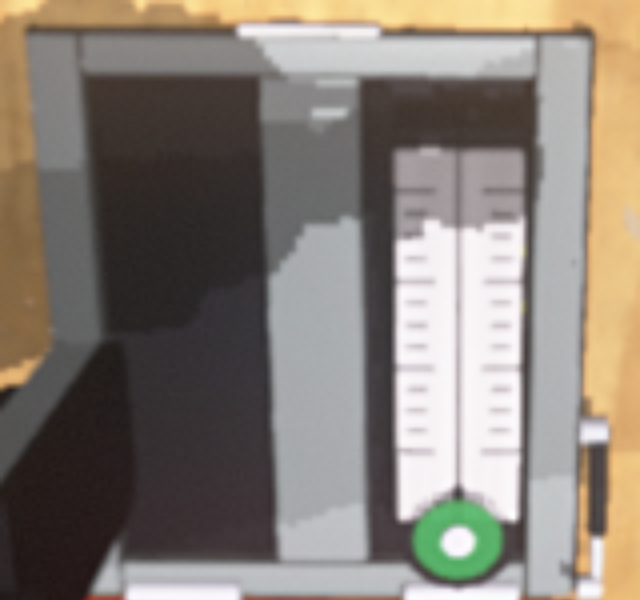

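The finder lies squarely in the +x pocket, with its hub at crop (458,540). Next is the bevel.

```bash
python3 -m crank '[{"wx":0,"wy":0,"wz":0,"tx":8,"ty":-24,"tz":-4,"jaw":0},{"wx":0,"wy":0,"wz":0,"tx":10,"ty":-30,"tz":-4,"jaw":0},{"wx":0,"wy":0,"wz":0,"tx":10,"ty":-30,"tz":-4,"jaw":0},{"wx":0,"wy":0,"wz":0,"tx":10,"ty":-30,"tz":-4,"jaw":0},{"wx":0,"wy":0,"wz":0,"tx":10,"ty":-30,"tz":-4,"jaw":0},{"wx":0,"wy":0,"wz":0,"tx":10,"ty":-30,"tz":0,"jaw":0},{"wx":0,"wy":0,"wz":0,"tx":10,"ty":-30,"tz":0,"jaw":0},{"wx":0,"wy":0,"wz":0,"tx":10,"ty":-30,"tz":0,"jaw":0},{"wx":0,"wy":0,"wz":0,"tx":10,"ty":-30,"tz":0,"jaw":0},{"wx":0,"wy":0,"wz":0,"tx":10,"ty":-30,"tz":0,"jaw":0}]' 60;  python3 -m crank '[{"wx":0,"wy":0,"wz":5,"tx":0,"ty":-7,"tz":0,"jaw":0},{"wx":0,"wy":0,"wz":5,"tx":0,"ty":0,"tz":0,"jaw":0},{"wx":0,"wy":0,"wz":5,"tx":0,"ty":0,"tz":0,"jaw":0},{"wx":0,"wy":0,"wz":0,"tx":0,"ty":0,"tz":0,"jaw":0},{"wx":0,"wy":0,"wz":0,"tx":0,"ty":0,"tz":0,"jaw":0}]'
python3 - <<'E'
from h import *
im,T=snap("wrist","w7"); np.save("T7.npy",T)
for t in "bevel_pin bevel_centre".split(): find("wrist",T,t)
o=robot.get_obs();print(o["tool_pos"],o["tcp_rot"],o["time_s"],o["opening"])
E
```

```text
time_s: 9.73
tool_pos: [0.3356, 0.3004, 0.17]
tcp_rot: [-3.14, 0.001, 1.639]
wrist_force: [-0.2, 1.1, -0.4]
opening: 0.0855
time_s: 10.15
tool_pos: [0.3302, 0.3001, 0.1705]
tcp_rot: [-3.141, 0.001, 1.38]
wrist_force: [-0.4, -0.0, 0.4]
opening: 0.0856
wrist place_of bevel_pin 0.78 [0.294 0.426 0.012] [213.  68.]
wrist place_of bevel_pin 0.66 [0.341 0.258 0.015] [297. 233.]
wrist place_of bevel_centre 0.97 [0.352 0.305 0.016] [299. 187.]
wrist place_of bevel_centre 0.81 [0.252 0.433 0.012] [166.  71.]
[0.33058408 0.3004715  0.17082478] [-3.14099060e+00  6.77504988e-04  1.37957455e+00] 10.3 0.08560494991028504
```

View pics/w7.png

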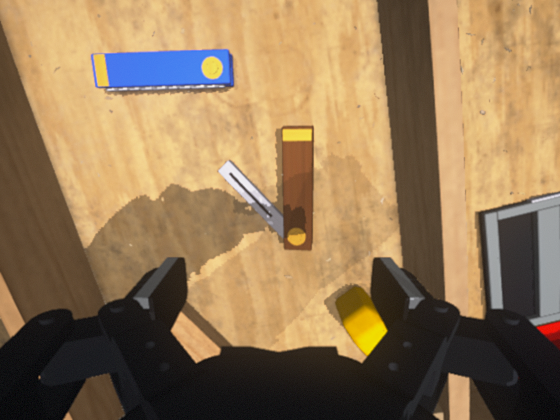

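```bash
python3 - <<'E'
from h import *
T=np.load("T7.npy"); o=robot.get_obs(); p=o["tool_pos"]; Rm=R.from_euler("xyz",o["tcp_rot"]).as_matrix()
for n,uv,z in [("pin",(297,237),.026),("endmid",(298,127),.026),("sl",(283,180),.026),("sr",(312.5,180),.026),("tip",(226,166),.018),("bladeL",(220,173),.018),("blade out mid",(250,205),.018),("wallleft",(0,185),.0),("tape",(345,292),.065)]:
    w=ray("wrist",uv,z,T); print(n,w.round(3),(1000*Rm.T@(w-p))[:2].round(1))
E
```

```text
pin [0.34  0.258 0.026] [-39.5  17.6]
endmid [0.359 0.361 0.026] [65.4 16.8]
sl [0.337 0.317 0.026] [17.3  3.6]
sr [0.364 0.311 0.026] [17.3 31.2]
tip [0.286 0.339 0.018] [ 29.3 -50.7]
bladeL [0.279 0.333 0.018] [ 22.6 -56.7]
blade out mid [0.301 0.297 0.018] [ -9.1 -28.7]
wallleft [0.043 0.364 0.   ] [   7.8 -294.1]
tape [0.374 0.213 0.065] [-77.5  59.3]
```

```bash
python3 -m crank '[{"wx":0,"wy":0,"wz":0,"tx":-7,"ty":-4.5,"tz":15,"jaw":0},{"wx":0,"wy":0,"wz":0,"tx":0,"ty":0,"tz":25,"jaw":0},{"wx":0,"wy":0,"wz":0,"tx":0,"ty":0,"tz":25,"jaw":0},{"wx":0,"wy":0,"wz":0,"tx":0,"ty":0,"tz":25,"jaw":0},{"wx":0,"wy":0,"wz":0,"tx":0,"ty":0,"tz":25,"jaw":0},{"wx":0,"wy":0,"wz":0,"tx":0,"ty":0,"tz":25,"jaw":0},{"wx":0,"wy":0,"wz":0,"tx":0,"ty":0,"tz":18,"jaw":0},{"wx":0,"wy":0,"wz":0,"tx":0,"ty":0,"tz":8,"jaw":0},{"wx":0,"wy":0,"wz":0,"tx":0,"ty":0,"tz":0,"jaw":0}]' 40; python3 -m crank '[{"wx":0,"wy":0,"wz":0,"tx":0,"ty":0,"tz":0,"jaw":0.25},{"wx":0,"wy":0,"wz":0,"tx":0,"ty":0,"tz":0,"jaw":0.35},{"wx":0,"wy":0,"wz":0,"tx":0,"ty":0,"tz":0,"jaw":0.45},{"wx":0,"wy":0,"wz":0,"tx":0,"ty":0,"tz":0,"jaw":0.55},{"wx":0,"wy":0,"wz":0,"tx":0,"ty":0,"tz":0,"jaw":0.65},{"wx":0,"wy":0,"wz":0,"tx":0,"ty":0,"tz":0,"jaw":0.8},{"wx":0,"wy":0,"wz":0,"tx":0,"ty":0,"tz":0,"jaw":1},{"wx":0,"wy":0,"wz":0,"tx":0,"ty":0,"tz":0,"jaw":1},{"wx":0,"wy":0,"wz":0,"tx":0,"ty":0,"tz":0,"jaw":1},{"wx":0,"wy":0,"wz":0,"tx":0,"ty":0,"tz":0,"jaw":1}]' 40
python3 - <<'E'
from h import *
im,T=snap("wrist","w8"); np.save("T8.npy",T)
for t in "bevel_pin bevel_centre".split(): find("wrist",T,t)
E
```

```text
time_s: 11.05
tool_pos: [0.3235, 0.2938, 0.0036]
tcp_rot: [-3.139, 0.003, 1.379]
wrist_force: [-1.0, 0.2, -0.7]
opening: 0.0856
time_s: 11.88
tool_pos: [0.339, 0.2989, 0.0149]
tcp_rot: [3.115, -0.011, 1.377]
wrist_force: [10.9, -12.2, 47.1]
opening: 0.0294
wrist place_of bevel_pin 0.94 [0.294 0.426 0.017] [109.   3.]
wrist place_of bevel_centre 0.87 [0.34  0.307 0.016] [278. 250.]
wrist place_of bevel_centre 0.79 [0.25  0.434 0.013] [ 7. 10.]
```

View pics/w8.png

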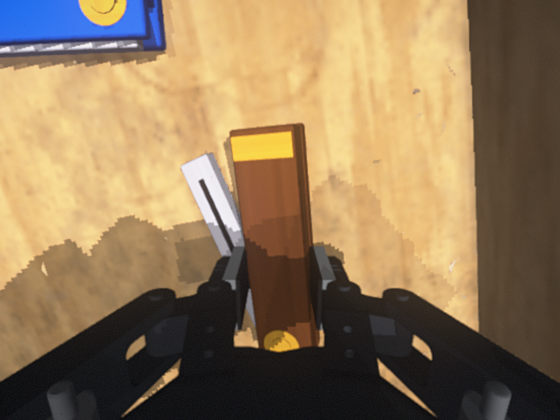

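The stock is gripped at (275,240), but the blade is still about 18° out, at (210,195). The finger has ridden over the blade and is pressing on it. I've now used all 12 views, so from here on I'll measure by colour segmentation. Open, lift and measure.

```bash
python3 -m crank '[{"wx":0,"wy":0,"wz":0,"tx":0,"ty":0,"tz":-8,"jaw":0.5},{"wx":0,"wy":0,"wz":0,"tx":0,"ty":0,"tz":0,"jaw":0.2},{"wx":0,"wy":0,"wz":0,"tx":0,"ty":0,"tz":0,"jaw":0.1},{"wx":0,"wy":0,"wz":0,"tx":0,"ty":0,"tz":-20,"jaw":0},{"wx":0,"wy":0,"wz":0,"tx":0,"ty":0,"tz":-25,"jaw":0},{"wx":0,"wy":0,"wz":0,"tx":0,"ty":0,"tz":-25,"jaw":0},{"wx":0,"wy":0,"wz":0,"tx":0,"ty":0,"tz":-25,"jaw":0},{"wx":0,"wy":0,"wz":0,"tx":0,"ty":0,"tz":-25,"jaw":0},{"wx":0,"wy":0,"wz":0,"tx":0,"ty":0,"tz":0,"jaw":0},{"wx":0,"wy":0,"wz":0,"tx":0,"ty":0,"tz":0,"jaw":0}]' 40
cat >> h.py <<'E'
def bevel(name):
    "find brown stock and steel blade in the wrist picture; report in tool axes (mm)"
    im,T=snap("wrist",name); o=robot.get_obs(); p=o["tool_pos"]; Rm=R.from_euler("xyz",o["tcp_rot"]).as_matrix()
    print("tcp",p.round(4),np.degrees(o["tcp_rot"]).round(1),"F",o["wrist_force"].round(1),"open",round(o["opening"],4),"t",round(o["time_s"],2))
    h=cv2.cvtColor(im,cv2.COLOR_RGB2HSV).astype(int)
    masks={"stock":((h[...,0]<14)|(h[...,0]>174))&(h[...,1]>115)&(h[...,2]<150)&(h[...,2]>50),
           "brass":(h[...,0]>18)&(h[...,0]<27)&(h[...,1]>190)&(h[...,2]>150),
           "steel":(h[...,1]<30)&(h[...,2]>120)}
    for k,m in masks.items():
        m=m.astype('uint8'); m[:,420:]=0; m=cv2.morphologyEx(m,cv2.MORPH_OPEN,np.ones((2,2),'uint8'))
        n,l,s,c=cv2.connectedComponentsWithStats(m)
        for j in [j for j in np.argsort(-s[1:,4])[:4]+1 if s[j,4]>25]:
            cn=np.vstack([q.reshape(-1,2) for q in cv2.findContours((l==j).astype('uint8'),0,1)[0]])
            w=np.array([(1000*Rm.T@(ray("wrist",q,.018 if k=="steel" else .026,T)-p))[:2] for q in cn],'f')
            b=cv2.minAreaRect(w); print(k,s[j][:5],"rect",np.round(b[0],1),np.round(b[1],1),round(b[2],1),"x",w[:,0].min().round(1),w[:,0].max().round(1),"y",w[:,1].min().round(1),w[:,1].max().round(1))
E
python3 - <<'E'
from h import *
bevel("w9")
for t in "bevel_pin bevel_centre".split(): find("wrist",np.array(robot.get_calibration("wrist")["T"]),t)
E
```

```text
time_s: 12.87
tool_pos: [0.3254, 0.2955, 0.1343]
tcp_rot: [3.14, -0.002, 1.379]
wrist_force: [0.7, -0.5, 0.0]
opening: 0.0854
tcp [0.3246 0.295  0.1331] [180.  -0.  79.] F [-0.7  0.2 -0.8] open 0.0856 t 12.92
stock [ 283  157   37  102 2106] rect [-0.6 19.5] [27.1 87. ] 85.0 x -44.1 43.8 y 4.4 36.2
brass [357 326  31  33 498] rect [-130.2   88.6] [39.6 18.3] 30.0 x -150.6 -114.2 y 76.2 103.9
steel [ 241  135   46  108 1556] rect [14.7 -4.8] [16.3 96.1] 67.3 x -32.3 60.8 y -30.0 7.4
steel [ 87  73 135   8 495] rect [105.9 -97.2] [106.4   2.9] 88.7 x 103.6 108.1 y -150.4 -44.1
steel [411 300   9   9  60] rect [-95.9 130.9] [8.7 7.6] 0.6 x -100.2 -91.5 y 127.1 134.7
steel [140 300   9   9  57] rect [ -95.6 -127.2] [7.6 8.7] 89.5 x -100.0 -91.3 y -131.0 -123.4
wrist place_of bevel_pin 0.92 [0.293 0.423 0.015] [208.  56.]
wrist place_of bevel_pin 0.7 [0.338 0.258 0.014] [301. 242.]
wrist place_of bevel_centre 0.75 [0.341 0.306 0.008] [296. 188.]
wrist place_of bevel_centre 0.74 [0.251 0.432 0.008] [156.  56.]
```

```bash
python3 -m crank '[{"wx":0,"wy":0,"wz":0,"tx":20,"ty":5,"tz":0,"jaw":0.22},{"wx":0,"wy":0,"wz":-5,"tx":0,"ty":0,"tz":10,"jaw":0.22},{"wx":0,"wy":0,"wz":0,"tx":0,"ty":0,"tz":25,"jaw":0.22},{"wx":0,"wy":0,"wz":0,"tx":0,"ty":0,"tz":25,"jaw":0.22},{"wx":0,"wy":0,"wz":0,"tx":0,"ty":0,"tz":15,"jaw":0.22},{"wx":0,"wy":0,"wz":0,"tx":0,"ty":0,"tz":0,"jaw":0.22},{"wx":0,"wy":0,"wz":0,"tx":0,"ty":0,"tz":0,"jaw":0.22}]' 30
python3 - <<'E'
from h import *
bevel("w10")
E
```

```text
time_s: 13.6
tool_pos: [0.3319, 0.3125, 0.0567]
tcp_rot: [-3.138, 0.003, 1.466]
wrist_force: [-0.5, -0.5, -0.9]
opening: 0.0668
tcp [0.333  0.3132 0.0579] [-1.799e+02  1.000e-01  8.400e+01] F [0.4 0.1 0.3] open 0.0664 t 13.65
stock [ 280  175   48  159 5593] rect [-12.1  13.1] [ 26.7 104.2] 89.9 x -64.2 40.0 y -0.3 26.5
stock [290 149  31   5  93] rect [53.4 13.4] [16.6  2.2] 89.9 x 52.3 54.5 y 5.2 21.7
steel [ 227  166   53  147 2594] rect [-4.6 -9.7] [16.3 98.6] 72.2 x -53.7 44.0 y -31.5 -0.8
steel [ 14  67 192  15 866] rect [ 95.1 -94.6] [  2.6 106.7] 3.7 x 90.6 99.4 y -147.8 -41.3
steel [378 290   8   9  48] rect [-39.5  65.8] [6.8 3.9] 26.5 x -43.1 -37.2 y 64.3 68.8
steel [175 290   7   9  44] rect [-40.2 -67. ] [3.6 6.5] 75.2 x -43.4 -37.5 y -69.4 -65.4
```

```bash
python3 -m crank '[{"wx":0,"wy":0,"wz":0,"tx":0,"ty":2,"tz":20,"jaw":0.22},{"wx":0,"wy":0,"wz":0,"tx":0,"ty":0,"tz":20,"jaw":0.22},{"wx":0,"wy":0,"wz":0,"tx":0,"ty":0,"tz":16,"jaw":0.22},{"wx":0,"wy":0,"wz":0,"tx":0,"ty":0,"tz":0,"jaw":0.22},{"wx":0,"wy":0,"wz":0,"tx":0,"ty":0,"tz":0,"jaw":0.3},{"wx":0,"wy":0,"wz":0,"tx":0,"ty":0,"tz":0,"jaw":0.4},{"wx":0,"wy":0,"wz":0,"tx":0,"ty":0,"tz":0,"jaw":0.45}]' 30
python3 -m crank '[{"wx":0,"wy":0,"wz":0,"tx":0,"ty":0,"tz":0,"jaw":0.5},{"wx":0,"wy":0,"wz":0,"tx":0,"ty":0,"tz":0,"jaw":0.55},{"wx":0,"wy":0,"wz":0,"tx":0,"ty":0,"tz":0,"jaw":0.6},{"wx":0,"wy":0,"wz":0,"tx":0,"ty":0,"tz":0,"jaw":0.7},{"wx":0,"wy":0,"wz":0,"tx":0,"ty":0,"tz":0,"jaw":0.7}]' 30
python3 - <<'E'
from h import *
bevel("w11")
E
```

```text
time_s: 14.23
tool_pos: [0.3366, 0.3142, 0.0038]
tcp_rot: [3.139, -0.002, 1.466]
wrist_force: [-0.5, 0.1, 0.0]
opening: 0.0467
time_s: 14.65
tool_pos: [0.338, 0.3145, 0.0039]
tcp_rot: [3.137, -0.003, 1.466]
wrist_force: [5.1, -0.4, 10.8]
opening: 0.0288
tcp [0.338  0.3145 0.0039] [179.7  -0.2  84. ] F [ 4.  -0.9 10.5] open 0.0289 t 14.7
stock [ 248  204   67  149 7927] rect [2.3 1.4] [27.2 71. ] 89.3 x -33.2 37.7 y -12.5 14.9
steel [   0   57  160   14 1034] rect [ 91.9 -77.4] [ 2.6 62.7] 3.8 x 89.0 94.8 y -108.7 -46.1
steel [245 189   2  18  36] rect [ 38.4 -14.1] [7.4 0.4] 1.6 x 34.7 42.1 y -14.4 -13.8
steel [323 281   7   9  35] rect [-3.  21.9] [2.8 4.1] 87.7 x -5.1 -1.0 y 20.4 23.2
steel [231 281   6   9  34] rect [ -2.9 -20.8] [4.1 2.3] 0.0 x -5.0 -0.9 y -21.9 -19.6
```

The blade is closed: only a thin steel strip shows at y −14. Regrip higher up and lift.

```bash
python3 -m crank '[{"wx":0,"wy":0,"wz":0,"tx":0,"ty":0,"tz":0,"jaw":0.55},{"wx":0,"wy":0,"wz":0,"tx":0,"ty":0,"tz":0,"jaw":0.55},{"wx":0,"wy":0,"wz":0,"tx":-5,"ty":0,"tz":-8,"jaw":0.55},{"wx":0,"wy":0,"wz":0,"tx":0,"ty":0,"tz":0,"jaw":0.55},{"wx":0,"wy":0,"wz":0,"tx":0,"ty":0,"tz":0,"jaw":0.8},{"wx":0,"wy":0,"wz":0,"tx":0,"ty":0,"tz":0,"jaw":1},{"wx":0,"wy":0,"wz":0,"tx":0,"ty":0,"tz":0,"jaw":1},{"wx":0,"wy":0,"wz":0,"tx":0,"ty":0,"tz":0,"jaw":1}]' 60
python3 -m crank '[{"wx":0,"wy":0,"wz":0,"tx":0,"ty":0,"tz":-10,"jaw":1},{"wx":0,"wy":0,"wz":0,"tx":0,"ty":0,"tz":-20,"jaw":1},{"wx":0,"wy":0,"wz":0,"tx":0,"ty":0,"tz":-25,"jaw":1},{"wx":0,"wy":0,"wz":0,"tx":0,"ty":0,"tz":-25,"jaw":1},{"wx":0,"wy":0,"wz":0,"tx":0,"ty":0,"tz":-25,"jaw":1},{"wx":0,"wy":0,"wz":0,"tx":0,"ty":0,"tz":-25,"jaw":1},{"wx":0,"wy":0,"wz":0,"tx":0,"ty":0,"tz":-10,"jaw":1},{"wx":0,"wy":0,"wz":0,"tx":0,"ty":0,"tz":0,"jaw":1},{"wx":0,"wy":0,"wz":0,"tx":0,"ty":0,"tz":0,"jaw":1}]' 60
python3 - <<'E'
from h import *
im,T=snap("wrist","w12"); np.save("T12.npy",T); o=robot.get_obs(); p=o["tool_pos"]; Rm=R.from_euler("xyz",o["tcp_rot"]).as_matrix()
print(p,o["tcp_rot"],o["opening"],o["wrist_force"])
for t in "bevel_pin bevel_centre".split(): find("wrist",T,t)
h=cv2.cvtColor(im,cv2.COLOR_RGB2HSV)
for c in (265,280,295):
    print(c,[(r,*h[r,c]) for r in range(90,180,5)])
for r in (185,205): print(r,[(c,*h[r,c]) for c in range(232,330,4)])
E
```

```text
time_s: 15.37
tool_pos: [0.3351, 0.3081, 0.0111]
tcp_rot: [3.141, 0.0, 1.466]
wrist_force: [-1.2, -2.7, 10.2]
opening: 0.0275
time_s: 16.12
tool_pos: [0.3347, 0.3083, 0.1496]
tcp_rot: [-3.141, 0.0, 1.466]
wrist_force: [0.4, -0.1, -1.7]
opening: 0.0274
[0.33413486 0.30789701 0.14882863] [-3.13995496e+00  1.25097271e-03  1.46604093e+00] 0.02724919437544469 [-0.14171346  0.7991369  -1.9997894 ]
wrist place_of bevel_pin 0.93 [0.33  0.262 0.151] [278. 345.]
wrist place_of bevel_pin 0.73 [0.294 0.427 0.016] [214.  67.]
265 [(90, np.uint8(22), np.uint8(101), np.uint8(249)), (95, np.uint8(22), np.uint8(98), np.uint8(250)), (100, np.uint8(22), np.uint8(99), np.uint8(249)), (105, np.uint8(21), np.uint8(105), np.uint8(247)), (110, np.uint8(23), np.uint8(98), np.uint8(251)), (115, np.uint8(22), np.uint8(97), np.uint8(251)), (120, np.uint8(22), np.uint8(98), np.uint8(250)), (125, np.uint8(23), np.uint8(92), np.uint8(252)), (130, np.uint8(23), np.uint8(93), np.uint8(252)), (135, np.uint8(24), np.uint8(89), np.uint8(253)), (140, np.uint8(22), np.uint8(92), np.uint8(250)), (145, np.uint8(15), np.uin
[... 4031 characters left out ...]
8(12), np.uint8(167), np.uint8(179)), (280, np.uint8(12), np.uint8(169), np.uint8(178)), (284, np.uint8(12), np.uint8(169), np.uint8(183)), (288, np.uint8(12), np.uint8(171), np.uint8(174)), (292, np.uint8(13), np.uint8(169), np.uint8(169)), (296, np.uint8(12), np.uint8(167), np.uint8(173)), (300, np.uint8(12), np.uint8(165), np.uint8(181)), (304, np.uint8(12), np.uint8(170), np.uint8(178)), (308, np.uint8(12), np.uint8(166), np.uint8(175)), (312, np.uint8(17), np.uint8(119), np.uint8(231)), (316, np.uint8(19), np.uint8(108), np.uint8(240)), (320, np.uint8(19), np.uint8(106), np.uint8(238)), (324, np.uint8(20), np.uint8(104), np.uint8(242)), (328, np.uint8(20), np.uint8(105), np.uint8(242))]
```

```bash
python3 -m crank '[{"wx":0,"wy":0,"wz":0,"tx":-8,"ty":18,"tz":0,"jaw":1},{"wx":0,"wy":0,"wz":0,"tx":-12,"ty":26,"tz":0,"jaw":1},{"wx":0,"wy":0,"wz":0,"tx":-12,"ty":26,"tz":0,"jaw":1},{"wx":0,"wy":0,"wz":0,"tx":-12,"ty":26,"tz":0,"jaw":1},{"wx":0,"wy":0,"wz":0,"tx":-12,"ty":26,"tz":0,"jaw":1},{"wx":0,"wy":0,"wz":0,"tx":-12,"ty":26,"tz":0,"jaw":1},{"wx":0,"wy":0,"wz":0,"tx":-12,"ty":26,"tz":0,"jaw":1},{"wx":0,"wy":0,"wz":0,"tx":-12,"ty":26,"tz":0,"jaw":1},{"wx":0,"wy":0,"wz":0,"tx":-12,"ty":26,"tz":0,"jaw":1},{"wx":0,"wy":0,"wz":0,"tx":-12,"ty":25,"tz":0,"jaw":1}]' 60
python3 -m crank '[{"wx":0,"wy":0,"wz":-5,"tx":0,"ty":0,"tz":0,"jaw":1},{"wx":0,"wy":0,"wz":-5,"tx":0,"ty":0,"tz":10,"jaw":1},{"wx":0,"wy":0,"wz":0,"tx":0,"ty":0,"tz":25,"jaw":1},{"wx":0,"wy":0,"wz":0,"tx":0,"ty":0,"tz":25,"jaw":1},{"wx":0,"wy":0,"wz":0,"tx":0,"ty":0,"tz":25,"jaw":1},{"wx":0,"wy":0,"wz":0,"tx":0,"ty":0,"tz":12,"jaw":1},{"wx":0,"wy":0,"wz":0,"tx":0,"ty":0,"tz":0,"jaw":1},{"wx":0,"wy":0,"wz":0,"tx":0,"ty":0,"tz":0,"jaw":1}]' 60
python3 - <<'E'
from h import *
im,T=snap("wrist","w13"); o=robot.get_obs(); p=o["tool_pos"]; Rm=R.from_euler("xyz",o["tcp_rot"]).as_matrix()
print(p,o["tcp_rot"],o["opening"],o["wrist_force"],o["time_s"])
for t in "case_middle pocket_a finder_pin finder_centre bevel_pin".split(): find("wrist",T,t)
# tray: project image to plane z=.012 in tool axes (1 mm/px), look for grey rim
ys,xs=np.mgrid[-60:110,-40:90] # tool y (cols), tool x
xs,ys=np.meshgrid(np.arange(90,-60,-1.),np.arange(-60,120,1.),indexing='ij')
uv=np.array([pix("wrist",p+Rm@[x/1000,y/1000,0]+[0,0,.012-p[2]],T) for x,y in zip(xs.ravel(),ys.ravel())],'f').reshape(*xs.shape,2)
top=cv2.remap(im,uv[...,0],uv[...,1],cv2.INTER_LINEAR); cv2.imwrite("pics/top13.png",top[:,:,::-1])
h=cv2.cvtColor(top,cv2.COLOR_RGB2HSV)
def runs(lab,v,co):
    k=np.where((v[:,1]<60)&(v[:,2]>95),'G',np.where(v[:,2]<90,'d','.')); out=[];s=0
    for i in range(1,len(k)+1):
        if i==len(k) or k[i]!=k[s]: out.append(f"{k[s]}{co[s]:.0f}:{co[i-1]:.0f}"); s=i
    print(lab,' '.join(out))
for X in (30,15): runs(f"x={X}",h[90-X],np.arange(-60,120))
for Y in (-25,20,35,80,0): runs(f"y={Y}",h[:,Y+60],np.arange(90,-60,-1))
E
```

```text
time_s: 17.1
tool_pos: [0.5727, 0.1657, 0.1482]
tcp_rot: [-3.139, 0.001, 1.466]
wrist_force: [0.3, 1.1, -2.5]
opening: 0.0269
time_s: 17.77
tool_pos: [0.5708, 0.1665, 0.0513]
tcp_rot: [-3.137, 0.0, 1.641]
wrist_force: [0.4, 0.3, -1.1]
opening: 0.0271
[0.5720686  0.16672445 0.05271129] [-3.14014546e+00  1.27300799e-04  1.64056534e+00] 0.027166913985478276 [ 1.05235815 -0.46414356 -1.96293524] 17.8167
wrist place_of case_middle 0.6 [0.604 0.167 0.011] [331. 240.]
wrist place_of pocket_a 0.59 [0.603 0.17  0.009] [330. 235.]
wrist place_of finder_pin 0.79 [0.643 0.132 0.015] [385. 296.]
wrist place_of finder_centre 0.94 [0.636 0.166 0.016] [385. 249.]
wrist place_of finder_centre 0.56 [0.643 0.127 0.016] [384. 303.]
wrist place_of bevel_pin 0.87 [0.575 0.118 0.052] [280. 347.]Traceback (most recent call last):
  File "<stdin>", line 8, in <module>
  File "h.py", line 9, in pix
    c=robot.get_calibration(cam); T=np.array(c["T"]) if T is None else T
ValueError: time passes only in moves, steps and waits
```

```bash
sed -i 's/^def snap/_C={}\ndef cal(cam):\n    if cam not in _C: _C[cam]=robot.get_calibration(cam)\n    return _C[cam]\ndef snap/; s/c=robot.get_calibration(cam)/c=cal(cam)/' h.py
cat >> h.py <<'E'
def topview(name,z=.012,snapit=True):
    im,T=snap("wrist",name); o=robot.get_obs(); p=o["tool_pos"]; Rm=R.from_euler("xyz",o["tcp_rot"]).as_matrix()
    print(p.round(4),o["tcp_rot"].round(3),o["opening"],o["wrist_force"].round(1),o["time_s"])
    xs,ys=np.meshgrid(np.arange(90,-60,-1.),np.arange(-120,120,1.),indexing='ij')
    uv=np.array([pix("wrist",np.r_[(p+Rm@[x/1000,y/1000,0])[:2],z],T) for x,y in zip(xs.ravel(),ys.ravel())],'f').reshape(*xs.shape,2)
    return cv2.remap(im,uv[...,0],uv[...,1],cv2.INTER_LINEAR),T
def runs(lab,v,co):
    k=np.where((v[:,1]<60)&(v[:,2]>95),'G',np.where(v[:,2]<90,'d','.')); out=[];s=0
    for i in range(1,len(k)+1):
        if i==len(k) or k[i]!=k[s]: out.append(f"{k[s]}{co[s]:.0f}:{co[i-1]:.0f}"); s=i
    print(lab,' '.join(out))
E
python3 - <<'E'
from h import *
top,T=topview("w14"); h=cv2.cvtColor(top,cv2.COLOR_RGB2HSV)
for X in (50,35,20): runs(f"x={X}",h[90-X],np.arange(-120,120))
for Y in (-25,20,33,75,0): runs(f"y={Y}",h[:,Y+120],np.arange(90,-60,-1))
E
```

```text
[0.5732 0.1669 0.0544] [ 3.14  -0.     1.641] 0.027060578374704176 [-1.4  1.2 -2.5] 18.1167
x=50 .-120:-35 G-34:-22 .-21:-21 d-20:-20 .-19:20 G21:44 d45:51 G52:98 .99:119
x=35 .-120:-35 G-34:-22 d-21:-21 .-20:20 G21:44 d45:51 G52:52 .53:56 G57:98 .99:119
x=20 .-120:-35 G-34:-22 d-21:-21 G-20:-20 .-19:20 G21:44 d45:51 G52:52 .53:56 G57:98 .99:119
y=-25 .90:76 G75:-6 .-7:-7 d-8:-59
y=20 .90:78 G77:66 .65:64 d63:56 .55:-10 d-11:-49 .-50:-59
y=33 .90:78 G77:-13 d-14:-24 .-25:-29 G-30:-31 d-32:-59
y=75 .90:75 G74:65 .64:64 G63:63 .62:62 G61:61 .60:60 G59:57 d56:56 .55:53 d52:52 G51:-37 d-38:-59
y=0 .90:76 G75:59 d58:58 .57:-21 d-22:-23 .-24:-24 d-25:-25 .-26:-26 d-27:-31 .-32:-32 d-33:-35 .-36:-36 d-37:-39 .-40:-40 d-41:-59
```

It is aligned with the pocket to within 1 mm, so descend and release.

```bash
python3 -m crank '[{"wx":0,"wy":0,"wz":0,"tx":0,"ty":0,"tz":15,"jaw":1},{"wx":0,"wy":0,"wz":0,"tx":0,"ty":0,"tz":13,"jaw":1},{"wx":0,"wy":0,"wz":0,"tx":0,"ty":0,"tz":9,"jaw":1},{"wx":0,"wy":0,"wz":0,"tx":0,"ty":0,"tz":0,"jaw":1},{"wx":0,"wy":0,"wz":0,"tx":0,"ty":0,"tz":0,"jaw":1}]' 60
python3 -m crank '[{"wx":0,"wy":0,"wz":0,"tx":0,"ty":0,"tz":0,"jaw":0.5},{"wx":0,"wy":0,"wz":0,"tx":0,"ty":0,"tz":0,"jaw":0.45},{"wx":0,"wy":0,"wz":0,"tx":0,"ty":0,"tz":0,"jaw":0.45},{"wx":0,"wy":0,"wz":0,"tx":0,"ty":0,"tz":-15,"jaw":0.45},{"wx":0,"wy":0,"wz":0,"tx":0,"ty":0,"tz":-25,"jaw":0.45},{"wx":0,"wy":0,"wz":0,"tx":0,"ty":0,"tz":-25,"jaw":0.45},{"wx":0,"wy":0,"wz":0,"tx":5,"ty":5,"tz":-25,"jaw":0.2},{"wx":0,"wy":0,"wz":0,"tx":20,"ty":20,"tz":-25,"jaw":0},{"wx":0,"wy":0,"wz":0,"tx":20,"ty":10,"tz":-20,"jaw":0},{"wx":0,"wy":0,"wz":0,"tx":0,"ty":0,"tz":0,"jaw":0}]'
python3 - <<'E'
from h import *
top,T=topview("w15"); h=cv2.cvtColor(top,cv2.COLOR_RGB2HSV)
for X in (0,-15,-30): runs(f"x={X}",h[90-X],np.arange(-120,120))
for t in "case_middle pocket_a finder_pin finder_centre bevel_pin bevel_centre lid_edge".split(): find("wrist",T,t)
top,T=topview("w16",.030); h=cv2.cvtColor(top,cv2.COLOR_RGB2HSV)
for X in (5,0,-15,-30): runs(f"z30 x={X}",h[90-X],np.arange(-120,120))
E
```

```text
time_s: 18.53
tool_pos: [0.5724, 0.1668, 0.0164]
tcp_rot: [-3.142, 0.0, 1.641]
wrist_force: [0.3, -0.9, -1.5]
opening: 0.0269
time_s: 19.37
tool_pos: [0.6087, 0.2177, 0.1571]
tcp_rot: [3.131, -0.003, 1.643]
wrist_force: [0.7, -0.3, 0.7]
opening: 0.0856
[0.6068 0.216  0.1545] [ 3.135e+00 -1.000e-03  1.643e+00] 0.08554503621934588 [0.4 0.  0. ] 19.4167
x=0 .-120:-71 G-70:-59 d-58:-55 G-54:-54 .-53:-24 d-23:-17 .-16:-16 G-15:7 d8:16 G17:62 .63:113 G114:117 .118:118 G119:119
x=-15 .-120:-71 G-70:-60 .-59:-59 d-58:-50 .-49:-47 d-46:-43 .-42:-41 d-40:-39 .-38:-36 d-35:-31 .-30:-27 d-26:-16 G-15:6 d7:15 .16:17 G18:62 .63:107 G108:119
x=-30 .-120:-72 G-71:-60 d-59:-54 .-53:-53 d-52:-50 .-49:-48 d-47:-43 .-42:-41 d-40:-35 .-34:-27 d-26:-17 G-16:7 d8:16 G17:62 .63:105 G106:119
wrist place_of case_middle 0.87 [0.602 0.169 0.01 ] [267. 245.]
wrist place_of pocket_a 0.57 [0.636 0.173 0.   ] [300. 240.]
wrist place_of finder_pin 0.79 [0.645 0.132 0.016] [306. 284.]
wrist place_of finder_centre 0.81 [0.639 0.169 0.013] [303. 248.]
wrist place_of bevel_pin 0.58 [0.579 0.121 0.017] [240. 290.]
wrist place_of bevel_centre 0.97 [0.577 0.166 0.016] [241. 249.]
wrist place_of bevel_centre 0.18 [0.635 0.169 0.014] [300. 249.]
[0.6035 0.2134 0.1504] [-3.14  0.    1.64] 0.08526381081536144 [ 0.8 -0.3  0.2] 19.8167
z30 x=5 .-120:-64 G-63:-52 d-51:-48 G-47:-47 .-46:-20 d-19:-12 G-11:9 .10:10 d11:18 G19:61 .62:106 G107:110 .111:112 G113:119
z30 x=0 .-120:-64 G-63:-52 d-51:-47 .-46:-29 d-28:-26 .-25:-21 d-20:-12 G-11:9 .10:10 d11:18 .19:19 G20:61 .62:104 G105:119
z30 x=-15 .-120:-64 G-63:-53 .-52:-52 d-51:-48 .-47:-47 d-46:-43 .-42:-40 d-39:-39 .-38:-36 d-35:-34 .-33:-33 d-32:-32 .-31:-30 d-29:-26 .-25:-23 d-22:-12 G-11:10 d11:18 .19:19 G20:61 .62:102 G103:119
z30 x=-30 .-120:-64 G-63:-53 d-52:-43 .-42:-41 d-40:-40 .-39:-39 d-38:-36 .-35:-18 d-17:-13 G-12:10 d11:18 .19:19 G20:61 .62:101 G102:110 .111:118 G119:119
```

Both tools are in their pockets, with the networks putting their centres near z 0.015. Now for the lid: rise, pass over it, shut the fingers and descend behind it.

```bash
python3 -m crank '[{"wx":0,"wy":0,"wz":0,"tx":0,"ty":0,"tz":-20,"jaw":1},{"wx":0,"wy":0,"wz":0,"tx":0,"ty":0,"tz":-25,"jaw":1},{"wx":0,"wy":0,"wz":0,"tx":-15,"ty":-1,"tz":-20,"jaw":1},{"wx":0,"wy":0,"wz":0,"tx":-25,"ty":-1,"tz":0,"jaw":1},{"wx":0,"wy":0,"wz":0,"tx":-25,"ty":-1,"tz":0,"jaw":1},{"wx":0,"wy":0,"wz":0,"tx":-25,"ty":-1,"tz":0,"jaw":1},{"wx":0,"wy":0,"wz":0,"tx":-25,"ty":-1,"tz":0,"jaw":1},{"wx":0,"wy":0,"wz":0,"tx":-25,"ty":-1,"tz":0,"jaw":1},{"wx":0,"wy":0,"wz":0,"tx":-25,"ty":-1,"tz":0,"jaw":1},{"wx":0,"wy":0,"wz":0,"tx":-25,"ty":-1,"tz":0,"jaw":1}]' 60
python3 -m crank '[{"wx":0,"wy":0,"wz":0,"tx":0,"ty":0,"tz":0,"jaw":1},{"wx":0,"wy":0,"wz":0,"tx":0,"ty":0,"tz":0,"jaw":1}]'
python3 - <<'E'
from h import *
im,T=snap("wrist","w17")
for t in "case_middle lid_edge mug".split(): find("wrist",T,t)
E
```

```text
time_s: 20.65
tool_pos: [0.609, 0.0225, 0.216]
tcp_rot: [-3.141, -0.0, 1.64]
wrist_force: [0.1, 0.5, -0.6]
opening: 0.0002
time_s: 20.82
tool_pos: [0.6092, 0.0225, 0.216]
tcp_rot: [-3.141, -0.0, 1.638]
wrist_force: [-0.3, 1.9, 0.3]
opening: -0.0002
wrist place_of lid_edge 0.3 [ 0.525 -0.051 -0.001] [206. 238.]
wrist place_of mug 0.58 [ 0.523 -0.051 -0.001] [205. 238.]
```

```bash
python3 -m crank '[{"wx":0,"wy":0,"wz":0,"tx":0,"ty":0,"tz":20,"jaw":1},{"wx":0,"wy":0,"wz":0,"tx":0,"ty":0,"tz":20,"jaw":1},{"wx":0,"wy":0,"wz":0,"tx":0,"ty":0,"tz":20,"jaw":1},{"wx":0,"wy":0,"wz":0,"tx":0,"ty":0,"tz":18,"jaw":1},{"wx":0,"wy":0,"wz":0,"tx":0,"ty":0,"tz":0,"jaw":1},{"wx":0,"wy":0,"wz":0,"tx":10,"ty":0,"tz":0,"jaw":1},{"wx":0,"wy":0,"wz":0,"tx":10,"ty":0,"tz":0,"jaw":1},{"wx":0,"wy":0,"wz":0,"tx":10,"ty":0,"tz":0,"jaw":1},{"wx":0,"wy":0,"wz":0,"tx":12,"ty":0,"tz":0,"jaw":1}]' 
python3 -m crank '[{"wx":0,"wy":0,"wz":0,"tx":12,"ty":0,"tz":0,"jaw":1},{"wx":0,"wy":0,"wz":0,"tx":12,"ty":0,"tz":0,"jaw":1},{"wx":0,"wy":0,"wz":0,"tx":14,"ty":0,"tz":0,"jaw":1},{"wx":0,"wy":0,"wz":0,"tx":14,"ty":0,"tz":0,"jaw":1},{"wx":0,"wy":0,"wz":0,"tx":14,"ty":0,"tz":0,"jaw":1},{"wx":0,"wy":0,"wz":0,"tx":14,"ty":0,"tz":0,"jaw":1},{"wx":0,"wy":0,"wz":0,"tx":14,"ty":0,"tz":0,"jaw":1},{"wx":0,"wy":0,"wz":0,"tx":0,"ty":0,"tz":0,"jaw":1}]' 
python3 -m crank '[{"wx":0,"wy":0,"wz":0,"tx":0,"ty":0,"tz":-20,"jaw":1},{"wx":0,"wy":0,"wz":0,"tx":5,"ty":0,"tz":-25,"jaw":1},{"wx":0,"wy":0,"wz":0,"tx":10,"ty":0,"tz":-25,"jaw":1},{"wx":0,"wy":0,"wz":0,"tx":20,"ty":0,"tz":-25,"jaw":1},{"wx":0,"wy":0,"wz":0,"tx":20,"ty":0,"tz":-20,"jaw":1},{"wx":0,"wy":0,"wz":0,"tx":0,"ty":0,"tz":0,"jaw":1},{"wx":0,"wy":0,"wz":0,"tx":0,"ty":0,"tz":0,"jaw":1}]' 
cat > red.py <<'E'
from h import *
for cam in ("side","wrist","scene"):
    im,T=snap(cam,"end_"+cam); h=cv2.cvtColor(im,cv2.COLOR_RGB2HSV)
    m=(((h[...,0]<6)|(h[...,0]>174))&(h[...,1]>190)&(h[...,2]>80)).astype('uint8'); n,l,s,c=cv2.connectedComponentsWithStats(m)
    j=1+np.argmax(s[1:,4]); cn=cv2.findContours((l==j).astype('uint8'),0,2)[0]; cn=max(cn,key=cv2.contourArea); q=cv2.approxPolyDP(cn,4,True).reshape(-1,2)
    print(cam,s[j],[(tuple(map(int,u)),*(1000*ray(cam,u,.04,T)[:2]).round(0)) for u in q])
    for t in ("lid_edge","mug","tape_measure","sanding_block","finder_pin","bevel_pin"): find(cam,T,t)
a=np.radians(4); ex=np.array([np.cos(a),np.sin(a),0]); ey=np.array([-np.sin(a),np.cos(a),0])
for cam in ("side","wrist"): print("expected lid top corners",cam,[pix(cam,np.array([.604,.168,.04])+i*.067*ex+k*.076*ey).round(0) for i,k in((-1,1),(1,1),(1,-1),(-1,-1))], "open-lid far top",pix(cam,[.61,.061,.163]).round(0))
o=robot.get_obs();print(o["tool_pos"],o["wrist_force"],o["time_s"])
E
python3 red.py
```

```text
time_s: 21.77
tool_pos: [0.6078, 0.0667, 0.1403]
tcp_rot: [3.138, 0.002, 1.641]
wrist_force: [0.9, -3.0, 1.9]
opening: -0.0
time_s: 22.43
tool_pos: [0.5993, 0.163, 0.1381]
tcp_rot: [-3.141, -0.001, 1.644]
wrist_force: [0.0, 0.5, -0.5]
opening: -0.0004
time_s: 23.02
tool_pos: [0.5968, 0.2157, 0.2546]
tcp_rot: [3.139, -0.0, 1.642]
wrist_force: [-0.2, -0.4, -0.1]
opening: -0.0003
side [186 245   7   6  14] [((186, 245), np.float64(664.0), np.float64(256.0)), ((192, 250), np.float64(646.0), np.float64(277.0))]
side place_of lid_edge 0.58 [0.603 0.243 0.038] [215. 243.]
side place_of tape_measure 0.95 [ 0.404  0.133 -0.001] [304. 234.]
side place_of sanding_block 0.59 [ 0.414 -0.123 -0.005] [298. 193.]
side place_of bevel_pin 0.63 [0.297 0.422 0.012] [370. 306.]
wrist [  227   157   116   122 11773] [((228, 158), np.float64(536.0), np.float64(241.0)), ((232, 276), np.float64(545.0), np.float64(93.0)), ((246, 277), np.float64(563.0), np.float64(93.0)), ((249, 260), np.float64(565.0), np.float64(116.0)), ((262, 256), np.float64(581.0), np.float64(123.0)), ((265, 245), np.float64(584.0), np.
[... 1082 characters left out ...]
64(241.0))]
scene place_of lid_edge 0.9 [0.599 0.239 0.038] [232. 199.]
scene place_of tape_measure 0.83 [ 0.397  0.143 -0.003] [298. 240.]
scene place_of tape_measure 0.33 [0.597 0.243 0.035] [231. 200.]
scene place_of bevel_pin 0.9 [0.296 0.421 0.012] [200. 288.]
scene place_of bevel_pin 0.54 [ 0.398  0.142 -0.001] [298. 239.]
expected lid top corners side [array([248., 241.]), array([186., 243.]), array([195., 212.]), array([249., 211.])] open-lid far top [220. 161.]
expected lid top corners wrist [array([224., 159.]), array([342., 159.]), array([335., 280.]), array([230., 280.])] open-lid far top [282. 375.]
[0.59615728 0.21457642 0.25335595] [ 0.1793773  -1.45983554  0.22096411] 24.0667
```

```bash
python3 - <<'E'
from h import *
im=cv2.imread("pics/end_side.png");h=cv2.cvtColor(im,cv2.COLOR_BGR2HSV)
for x,u0 in ((-.05,0),(.05,0)):
    a=np.radians(4); b=np.array([.604,.168,0])+x*np.array([np.cos(a),np.sin(a),0])+.076*np.array([-np.sin(a),np.cos(a),0])
    for z in(.04,.012,0): print(z,pix("side",b+[0,0,z]).round(1))
    u=int(pix("side",b)[0]); print(u,[(r,*map(int,h[r,u])) for r in range(225,266,2)])
E
```

```text
0.04 [239.8 241.3]
0.012 [240.4 252.2]
0 [240.7 256.8]
240 [(225, 1, 178, 158), (227, 2, 184, 158), (229, 1, 194, 158), (231, 2, 181, 86), (233, 1, 182, 118), (235, 1, 177, 153), (237, 0, 187, 175), (239, 1, 179, 177), (241, 1, 184, 169), (243, 1, 197, 110), (245, 3, 173, 102), (247, 4, 167, 104), (249, 3, 179, 100), (251, 3, 201, 103), (253, 96, 14, 90), (255, 11, 36, 56), (257, 16, 88, 125), (259, 19, 79, 162), (261, 18, 80, 153), (263, 18, 76, 154), (265, 17, 77, 160)]
0.04 [193.8 242.9]
0.012 [195.1 253.8]
0 [195.7 258.4]
195 [(225, 1, 187, 157), (227, 1, 183, 159), (229, 1, 190, 156), (231, 1, 184, 158), (233, 1, 186, 156), (235, 1, 185, 157), (237, 1, 188, 156), (239, 1, 182, 177), (241, 1, 181, 178), (243, 1, 185, 154), (245, 2, 181, 100), (247, 3, 176, 103), (249, 2, 189, 96), (251, 3, 188, 102), (253, 1, 126, 101), (255, 0, 0, 68), (257, 0, 21, 37), (259, 18, 80, 166), (261, 17, 79, 162), (263, 18, 74, 158), (265, 17, 79, 162)]
```

The lid's front wall meets the tray exactly where it should when shut: red down to rows 252–254, then grey. The robot is clear of everything, so I'll hand in.

```bash
python3 -c "
from cell import robot
print(robot.sign_off())"
```

```text
the job is handed in; nothing more can be done
None
```

I folded both tools and laid them in the case: the angle finder in the +x pocket and the brown bevel in the −x pocket. I then tipped the lid over and it snapped shut. The job was handed in at about 24 s on the robot's clock, with the arm clear of everything.

**Lid:** In the side view its front wall meets the tray at pixel rows 252–254, which is where it should be when shut. The top corners in the wrist view agree to a few pixels, and three cameras put the lid edge at z of about 0.04.

**Bevel:** The first squeeze failed because a finger rode over the blade, and the wrist force reached about 47 N at the end of that move. I lifted, squeezed again with the fingertips lower, and the blade closed with only a thin strip showing.

**Checks that were weaker or disagreed:**
- **Seating of the bevel:** I had used all 12 picture views by then, so its closing, seating and the shut lid were confirmed only by colour measurements and the networks.
- **Finder colours:** The finder has a green label and white scales, not the plain black hub and yellow stripes described. It was the only finder in view, with the black end caps and the right size and shape.
- **Bystanders:** The tape measure and sanding block were found where they started. The mug was last seen, unmoved, just before I pushed the lid; in the final pictures the network did not find it.

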